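# Take a bisque mushroom off a coasting banding wheel

### The job

A blue dish with wet glaze sits on the banding wheel and the glaze must not sag, so push the wheel by its red peg to set it turning gently, about one turn in six seconds and never faster than one in three, and let go so that it runs on freely. Then keep the gripper close above the terracotta mushroom that rides round on the wheel, centred over it to within 25 mm and with the tool point (the TCP) no more than 100 mm above the middle of the cap, for at least five seconds, touching neither mushroom nor wheel. After that, with the wheel still turning, grip the mushroom by its cap, lift it off and stand it upright and gently on the wooden ware board, let go and move clear; never topple the mushroom or touch the wet dish, and leave the spray bottle, clay and brush where they are.

Things in the scene. Friction and masses are not known exactly. Their poses are not given: they have to be found in the camera images.
- stand: fixed dark steel foot of the banding wheel (a hand-spun turntable), 150 mm across; origin at the centre of its underside on the table, z up; bolted down anywhere and at any yaw; the wheel's peg starts on its +x side and the mushroom on its -x side
- wheel_axis (a point): fixed point on the wheel's turning axis (vertical) at the height of the disc's top surface, 62 mm above the table
- wheel (a joint): angle of the wheel in rad, 0 at the start, no stops, grows counter-clockwise seen from above; may be turned either way, with disc, peg and dish. Nominal inertia 0.035 kg m2 (disc 4.5 kg, within about 30 percent); left alone it coasts: bearing drag 0.0007 N m constant plus 0.001 N m per rad/s, so 1 rad/s falls to about 0.5 in 12 s
- disc: the turning grey cast-iron disc, 250 mm across and 12 mm thick; origin on the axis at its underside, 50 mm above the table; turns with joint wheel
- peg: red upright spin peg fixed on the disc, 14 mm across, 40 mm tall, axis 110 mm from the wheel's axis; origin at its foot on the disc's top
- peg_top (a point): centre of the top of the red peg, 102 mm above the table
- dish: small blue dish with wet glaze fixed at the centre of the disc, 68 mm across its rim and 28 mm tall (rim 90 mm above the table); origin at its foot; must not be touched
- mushroom: loose fired-clay mushroom, nominal 0.25 kg, 80 mm tall, standing on the disc 75 to 91 mm from the wheel's axis, across from the peg, riding without slipping; white foot 60 mm across, white stem 26, terracotta cap 44 mm across, straight side 48 to 68 mm above the foot's underside, dome above; origin at the centre of the underside, z along its axis
- cap (a point): centre of the mushroom's cap on its axis, at mid-height of the straight side, 58 mm above the foot: where to grip. Once held, the mushroom drags on the disc and soon brakes the wheel unless lifted at once
- board: fixed wooden ware board lying on the table, 150 mm along its x, 170 mm along its y, 18 mm thick; origin at the centre of its underside, so its top is 18 mm above the origin
- sprayer: bystander: green spray bottle, 60 mm across, 170 mm tall, white head pointing away from the robot; origin at the centre of its underside
- clay: bystander: grey lump of clay, 64 x 64 x 40 mm; origin at the centre of its underside
- brush: bystander: brush lying on the table, about 200 mm long; origin under its middle
Things that resemble listed ones, but are neither listed nor needed, are in the scene too. Of the things like the mushroom, leave any that is green; of the rest the larger one is meant. There is more than one size of the board; the job needs the largest.

How it is judged:
On the way, in this order (a step that is already met when the one before it is completed fails the run):
1. the robot pushes the red peg and the wheel begins to turn (contact force between the fingers and peg above 0.5 N and (velocity of joint wheel above 0.05 rad/s or velocity of joint wheel below -0.05 rad/s)).
2. the wheel runs freely, untouched, at more than 0.5 rad/s ((velocity of joint wheel above 0.5 rad/s or velocity of joint wheel below -0.5 rad/s) and contact force between each of the arm, the fingers and disc below 0.2 N), for 0.2 s.
3. for 5 s the tool point stays within 25 mm sideways of the cap and at most 100 mm above it, touching neither mushroom nor wheel, which turns at over 0.25 rad/s (horizontal distance between the grasp point and cap below 0.025 m and z of the grasp point in the frame of cap below 0.1 m and contact force between the fingers and mushroom below 0.2 N and (velocity of joint wheel above 0.25 rad/s or velocity of joint wheel below -0.25 rad/s) and contact force between each of the arm, the fingers and disc below 0.2 N), for 5 s.
4. the mushroom is lifted more than 15 mm off the disc while the wheel still turns at more than 0.05 rad/s (z of mushroom in the frame of wheel_axis above 0.015 m and contact force between the fingers and mushroom above 1 N and (velocity of joint wheel above 0.05 rad/s or velocity of joint wheel below -0.05 rad/s)), for 0.1 s.
At the end, for the whole second after the job is handed in: the mushroom stands upright (within 0.1 rad) and still on the ware board, its axis at least 15 mm inside the board's edges, let go; the wheel may still be turning (x of mushroom in the frame of board between -0.06 and 0.06 m and y of mushroom in the frame of board between -0.07 and 0.07 m and z of mushroom in the frame of board between 0.015 and 0.022 m and angle between mushroom's own z axis and vertical below 0.1 rad and linear speed of mushroom below 0.02 m/s); the robot touches nothing.
It fails at once if the wheel turns faster than 2.1 rad/s (velocity of joint wheel above 2.1 rad/s or velocity of joint wheel below -2.1 rad/s).
It fails at once if the mushroom is toppled (tilted more than 0.5 rad) (angle between mushroom's own z axis and vertical above 0.5 rad).
It fails at once if the wet dish is touched (contact force between any of the fingers, the arm, mushroom and dish above 0.3 N).
It fails at once if the mushroom is slammed down on the board or dropped (more than 40 N, or falling on the table) (contact force between mushroom and board above 40 N or height (world z) of mushroom below 0.01 m).
It fails at once if spray bottle, clay or brush is moved more than 30 mm (distance of any of sprayer, clay, brush from where it was at the start of the episode above 0.03 m).
It also fails if it takes over 72 s, if anything falls off the work surface, if the arm or the gripper's body presses on something with over 40 N, if the wrist force passes 120 N, or if a joint passes its speed limit or range.

### The arm

A 7-joint arm with a two-finger parallel gripper is mounted at the origin on the work surface. World frame = base frame: x ahead of the robot, y to its left, z up, the work surface at z = 0. Lengths are in m, angles in rad, forces in N, time in s.
With the tool pointing down it reaches from about 0.425 to 0.875 m from the base axis. Payload 9.9 kg.
Tool frame: the origin (TCP) lies between the finger pads, 19 mm behind the fingertips; this is the grasp point; z points along the fingers, y is the line along which they close (so a half turn about z gives the same grasp; the last joint's range is limited). The gripper opens to 85 mm and grips with 20 to 120 N. Pads are 22 mm wide; open, the fingers measure 114 mm over their backs; the gripper's body (76 mm by 85 mm) begins 54 mm behind the grasp point. The pads swing forward as they close: fully open they stand 13 mm farther back than shut.
Start: joints at [1.072, 0.576, 0.025, 1.437, -0.015, 1.129, -0.057], TCP at [0.272, -0.618, 0.25] pointing down, gripper open.
Joint ranges: [-2.76, 2.76], [-0.34, 2.15], [-1.52, 1.57], [0.19, 2.46], [-1.09, 4.23], [0.17, 1.99], [-2.82, 2.82]. Speed limits (rad/s): [2.22, 2.22, 3.01, 3.01, 3.14, 3.14, 3.14].

### API

Orientations are given as [roll, pitch, yaw] about the fixed x, y, z axes, in that order (R = Rz(yaw) Ry(pitch) Rx(roll)).
In Python, from station import readout, eyes, r gives the robot as it stands. The module is installed in compiled form; this text tells all that it offers.
- The arm moves only by the tool step_arm, never from a script. Its argument "plan" is text: rows parted by semicolons, each of 7 numbers parted by spaces: the shift along the tool's x, y, z scaled (see below), then the turn, a rotation vector about the tool's x, y, z scaled (see below), then the opening, from 0 (shut) to 1 (fully open). A call has 1 to 5 rows; each row is the pose to reach, as a shift and turn from the pose commanded when the call began, along the tool's axes at that moment, turning the shorter way round; what a row does not reach only later rows make up. The controller multiplies each number of a shift by 10 cm and each number of a turn by pi rad. A row lasts 1/10 s, in which the tool goes at most 50 mm and 8.59 degrees, less where a joint would pass 70% of its speed; a pose out of reach is approached as far as the arm can. A call with a number of a shift or a turn outside -1 to 1 is refused whole. A call with a gripper value outside its range is refused whole. The fingers move at their own pace and stop on an object; the grip force is fixed at half the most. Time passes only in rows, so rows that repeat a pose let the fingers close. It gives the time, the measured TCP pose, the force, the opening and the grip force at its end, in the units of the state.
- readout.sense(): the state, without advancing time (a new reading comes with each control period).
- eyes.camera(name): name is "side" or "top"; returns the picture (400x640x3 uint8, red, green, blue); there is no depth.
- eyes.camera_model(name): a dict with "intrinsics" (3x3 intrinsics, pixels), "k1" (the pictures are not rectified: a ray, as slopes to the right and down, at radius r is drawn at 1 + k1 r^2 times it, then the intrinsics apply), "extrinsics" (4x4, takes a point from camera to world coordinates). Camera axes: x right, y down, z forward; pixel columns grow to the right and rows downward; lengths in m; the calibration is good to about 2 mm. A picture is of the moment at which its call begins. camera_model takes no time and is no camera call.
- r.close_job(): hands the job in; it is judged then, once.
The state is a dict: "t": time; "joint_positions": joint angles; "qvel": joint speeds; "joint_torque": joint torques, N m; "ee_pos": TCP position; "ee_rot": TCP orientation; "contact_force": force on the tool from outside, world axes, zero at the start; "torque": the same for the moment, N m; "grip_width": finger opening in m; "finger_force": force on a finger pad.
Only numpy, scipy, OpenCV 4.12 (cv2) and the standard library are available. Lean on these libraries where they do the work, as an engineer would, in place of code of your own. Each camera call takes 0.05 s, during which the arm holds its last target. There are 200 camera calls.

## Working session

There is one attempt and no reset: what is moved stays moved. The work goes in short steps, Python scripts to look and compute and a tool call to move; the robot and the scene stay as the last step left them, time stands still between calls to the robot, and variables do not carry over. Pictures are saved under pics/ and viewed, at most 10 in all, crops included, and the job is handed in when it is done.

Besides the shell and the picture viewer there is one more tool, called after "Emit:" as name(argument=value, ...) on one line, values as JSON. step_arm: Moves the arm, as the interface text tells. Shifts and turns lie within -1 to 1; 1 stands for 10 cm of shift or pi rad of turn. Its arguments: {"type":"object","properties":{"plan":{"type":"string"}},"required":["plan"]}

```bash
mkdir -p pics
python3 - <<'E'
from station import readout, eyes, r
import cv2,numpy as np
np.set_printoptions(precision=4,suppress=True)
for n in("top","side"):
    im=eyes.camera(n); cv2.imwrite(f"pics/{n}0.png",im[:,:,::-1]); m=eyes.camera_model(n); print(n,m)
print(readout.sense())
E
```

```text
top {'intrinsics': array([[435.8404,   0.    , 319.2118],
       [  0.    , 435.8404, 203.6774],
       [  0.    ,   0.    ,   1.    ]]), 'k1': -0.03370942287436786, 'extrinsics': array([[-0.0274, -0.9886,  0.148 ,  0.2458],
       [-0.9996,  0.0259, -0.0122, -0.1444],
       [ 0.0082, -0.1483, -0.9889,  1.7005],
       [ 0.    ,  0.    ,  0.    ,  1.    ]])}
side {'intrinsics': array([[409.2829,   0.    , 314.9404],
       [  0.    , 409.2829, 193.0874],
       [  0.    ,   0.    ,   1.    ]]), 'k1': -0.031363437510491886, 'extrinsics': array([[-0.8273, -0.3732,  0.4197, -0.0707],
       [-0.5617,  0.5533, -0.6151,  0.6597],
       [-0.0026, -0.7447, -0.6674,  1.0098],
       [ 0.    ,  0.    ,  0.    ,  1.    ]])}
{'t': 0.1, 'joint_positions': array([ 1.0722,  0.5764,  0.0249,  1.4379, -0.015 ,  1.129 , -0.0565]), 'qvel': array([ 0.0011, -0.0024,  0.0006, -0.003 ,  0.0011, -0.0001,  0.0007]), 'joint_torque': array([  0.0061, -76.7305,   2.2581, -28.6604,   0.0159,   0.0086,
         0.    ]), 'ee_pos': array([ 0.2719, -0.6174,  0.2492]), 'ee_rot': array([-3.1401,  0.0001,  0.4148]), 'contact_force': array([ 0.2736,  0.1772, -0.2684]), 'torque': array([-0.0139,  0.0188,  0.0151]), 'finger_force': 0.0, 'grip_width': 0.08574257441572287}
```

View pics/top0.png

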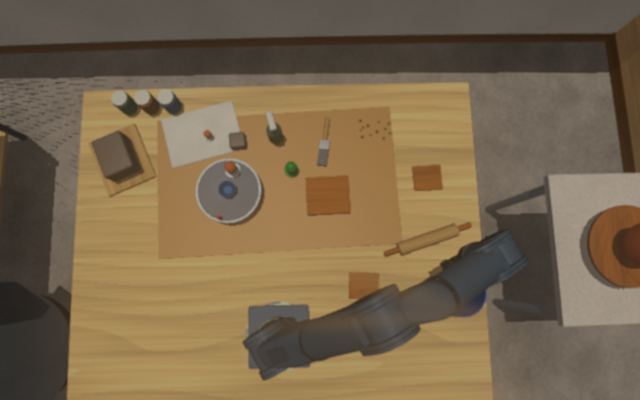

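View pics/side0.png

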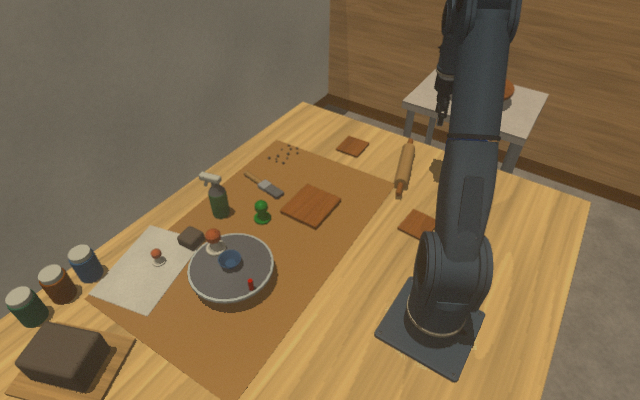

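Top view: the wheel is at (228,191) with the dish at its centre and the peg at (220,217). Mushroom candidates are on the wheel (231,168), small on paper (208,134) and green (291,169). The red one on the wheel is the larger non-green one and is the one meant. Board candidates are (328,195), ~43x37 px, so about 170x150 mm, and small ones at (427,177) and (363,285). The one at (328,195) fits. The dark block's plate at (123,160) isn't a ware board.

```bash
cat > h.py <<'E'
import numpy as np,cv2
from station import readout,eyes,r
from scipy.spatial.transform import Rotation as R
np.set_printoptions(precision=4,suppress=True)
CM={n:eyes.camera_model(n) for n in("top","side")}
def cast(n,uv,z):
    m=CM[n];K=m["intrinsics"];E=m["extrinsics"]
    uv=np.atleast_2d(np.float64(uv)).reshape(-1,1,2)
    p=cv2.undistortPoints(uv,K,np.array([m["k1"],0,0,0.]),None,None).reshape(-1,2)
    d=np.c_[p,np.ones(len(p))]@E[:3,:3].T;o=E[:3,3]
    return o+d*((np.asarray(z)-o[2])/d[:,2])[:,None]
def hsv(im): return cv2.cvtColor(im,cv2.COLOR_RGB2HSV)
def blobs(mask,amin=8):
    n,l,s,c=cv2.connectedComponentsWithStats(mask.astype(np.uint8))
    return [(s[i,4],c[i],s[i,:4]) for i in range(1,n) if s[i,4]>=amin],l
E
python3 - <<'E'
from h import *
for n in("top","side"):
    im=cv2.imread(f"pics/{n}0.png")[:,:,::-1].copy();H=hsv(im).astype(int)
    for nm,m in dict(red=((H[...,0]<9)|(H[...,0]>170))&(H[...,1]>120)&(H[...,2]>60),blue=(H[...,0]>95)&(H[...,0]<125)&(H[...,1]>90)&(H[...,2]>40),
       board=(H[...,0]<16)&(H[...,1]>130)&(H[...,2]>70)).items():
        b,l=blobs(m)
        for a,c,s in sorted(b,key=lambda t:-t[0])[:14]: print(n,nm,a,c,s,cast(n,c,0.1)[0][:2])
a=cv2.imread("pics/top0.png")[85:265,150:400];b=cv2.imread("pics/side0.png")[180:330,130:380]
cv2.imwrite("pics/crop.png",np.vstack([cv2.resize(a,None,fx=1.8,fy=1.8,interpolation=2),cv2.resize(b,None,fx=1.8,fy=1.8,interpolation=2)]))
E
```

```text
top red 11 [217.8182 216.4545] [216 215   4   4] [0.4474 0.2118]
top blue 16 [483.3125 295.5   ] [482 292   3   8] [ 0.1326 -0.7509]
top board 3217 [616.5272 244.7597] [588 206  52  81] [ 0.3008 -1.2726]
top board 1657 [327.4798 195.0308] [305 175  46  41] [ 0.5171 -0.1959]
top board 641 [362.4571 284.6053] [349 273  30  26] [ 0.1851 -0.3126]
top board 632 [426.962  177.4019] [413 165  29  25] [ 0.5747 -0.5723]
top board 89 [229.8315 166.6966] [225 162  11  11] [0.6348 0.168 ]
top board 76 [632.25    41.5789] [626  26  14  30] [ 1.117  -1.4523]
top board 72 [621.9167  66.5556] [618  48  12  34] [ 1.0091 -1.3921]
top board 69 [391.942  251.1884] [385 247  15   9] [ 0.3025 -0.4257]
top board 60 [464.25 226.3 ] [458 223  13   8] [ 0.3865 -0.6996]
top board 44 [624.5     91.8182] [622  81   6  24] [ 0.9022 -1.3871]
top board 43 [147.3488 103.4186] [139  96  15  13] [0.8941 0.4885]
top board 36 [627.9444  52.3056] [624  45  10  14] [ 1.0703 -1.4268]
top board 31 [633.0645  29.6129] [628  25  11  10] [ 1.1697 -1.464 ]
top board 28 [207.1071 133.5   ] [204 131   7   6] [0.7667 0.2553]
side 
[... 338 characters left out ...]
.74 ]
side board 332 [ 55.9578 289.1416] [ 39 268  30  36] [0.8596 0.5274]
side board 200 [212.22 235.01] [204 228  17  16] [0.6509 0.1492]
side board 169 [532.7574 165.568 ] [517 157  33  19] [-0.0698 -0.7446]
side board 143 [508.2028  88.6573] [504  78  10  22] [ 0.1611 -1.2962]
side board 135 [563.3037 175.1407] [550 166  26  19] [-0.1735 -0.7488]
side board 93 [371.8925 112.3763] [361 104  24  16] [ 0.59  -0.743]
side board 85 [439.7647 134.6353] [433 128  15  15] [ 0.2857 -0.744 ]
side board 70 [399.1429 188.2   ] [396 182   8  14] [ 0.2795 -0.3583]
side board 67 [396.6866 120.4776] [389 115  16  13] [ 0.4737 -0.7434]
side board 67 [419.5075 127.8955] [412 122  15  13] [ 0.3722 -0.7443]
```

View pics/crop.png

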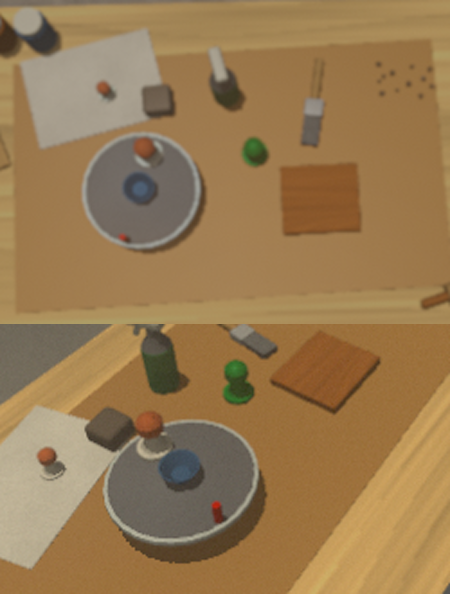

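The crop confirms it: the large terracotta mushroom stands on the wheel with the red peg opposite it. The small red one is on paper, the green one is off the wheel, and the big board is to the right. Next I'll measure accurately.

Run:
```python
from h import *
for n,roi in(("top",(150,235,185,270)),("side",(225,315,180,282))):
    im=cv2.imread(f"pics/{n}0.png")[:,:,::-1].copy();H=hsv(im).astype(int)
    m=np.zeros(H.shape[:2],np.uint8);a,b,c,d=roi
    s=(H[...,1]<75)&(H[...,2]>60);m[a:b,c:d]=s[a:b,c:d]
    cs,_=cv2.findContours(m,0,1);k=max(cs,key=cv2.contourArea);hl=cv2.convexHull(k).reshape(-1,2)
    P=cast(n,hl,0.062)[:,:2]
    for it in range(3):
        A=np.c_[2*P,np.ones(len(P))];x=np.linalg.lstsq(A,(P**2).sum(1),rcond=None)[0];rr=np.sqrt(x[2]+x[:2]@x[:2]);e=np.linalg.norm(P-x[:2],axis=1)-rr;P=P[abs(e)<max(.003,1.5*e.std())]
    print(n,"axis",x[:2],"r",rr,len(P),e.std())
    # cap
    cm=((H[...,0]<14)|(H[...,0]>172))&(H[...,1]>115)&(H[...,2]>50)
    q=(229,166) if n=="top" else (212,235)
    w=np.zeros_like(m);w[q[1]-12:q[1]+12,q[0]-12:q[0]+12]=1
    bl,l=blobs(cm&(w>0));bl=max(bl,key=lambda t:t[0]);s=bl[2];print("cap",bl,cast(n,bl[1],.122),cast(n,[s[0]+s[2]/2-.5,s[1]+s[3]/2-.5],.122))
    bm=(H[...,1]<90)&(H[...,1]>30)
    # blue dish
    mm=(H[...,0]>95)&(H[...,0]<125)&(H[...,1]>60);w[:]=0;w[a:b,c:d]=1
    bl,l=blobs(mm&(w>0),20);[print("dish",t,cast(n,t[1],.08)) for t in bl]
    t=((H[...,0]<9)|(H[...,0]>170))&(H[...,1]>120);bl,l=blobs(t&(w>0),6);[print("red",t,cast(n,t[1],.085)) for t in bl]
    bm=(H[...,0]<16)&(H[...,1]>130)&(H[...,2]>70);w[:]=0
    q=(327,195) if n=="top" else (310,205);w[q[1]-35:q[1]+35,q[0]-40:q[0]+40]=1
    cs,_=cv2.findContours((bm&(w>0)).astype(np.uint8),0,1);k=max(cs,key=cv2.contourArea)
    Pb=(cast(n,k.reshape(-1,2),.018)[:,:2]*1000).astype(np.float32)
    print("board",cv2.minAreaRect(Pb))
    # clay / sprayer bottom colours
# clay
im=cv2.imread("pics/top0.png");print(cast("top",[237,140],.04),cast("top",[274,130],.1))
```

```text
top axis [0.5528 0.1818] r 0.12626198109338851 38 0.000591147607162773
cap (np.int32(97), array([229.7113, 166.7526]), array([224, 162,  12,  11], dtype=int32)) [[0.6292 0.1642 0.122 ]] [[0.6283 0.165  0.122 ]]
dish (np.int32(55), array([227.5455, 189.4364]), array([224, 186,   8,   8], dtype=int32)) [[0.5518 0.1802 0.08  ]]
red (np.int32(11), array([217.8182, 216.4545]), array([216, 215,   4,   4], dtype=int32)) [[0.4493 0.2152 0.085 ]]
board ((531.7560424804688, -199.04676818847656), (153.17330932617188, 171.425537109375), 1.5171648263931274)
side axis [0.554  0.1844] r 0.12650778276767588 25 0.0008089294034357504
cap (np.int32(182), array([212.3571, 235.5769]), array([205, 229,  15,  15], dtype=int32)) [[0.6315 0.1629 0.122 ]] [[0.6312 0.1647 0.122 ]]
dish (np.int32(190), array([231.5842, 258.8   ]), array([223, 250,  17,  18], dtype=int32)) [[0.5539 0.1734 0.08  ]]
red (np.int32(60), array([250.2833, 283.9333]), array([247, 278,   7,  13], dtype=int32)) [[0.4487 0.212  0.085 ]]
board ((529.1944580078125, -194.00643920898438), (160.67864990234375, 185.18064880371094), 1.7884763479232788)
[[0.7565 0.152  0.04  ]] [[0.7738 0.0003 0.1   ]]
```

Axis is at about (0.5525, 0.182), with the peg near (0.449, 0.213), the cap near (0.630, 0.164) and the board centre at (0.531, -0.199). First I turn the tool to yaw 90° so its axes line up with the world, and shut the fingers.

Emit:
step_arm(plan="0.95 -0.67 0 0 0 -0.184 0; 0.95 -0.67 0 0 0 -0.184 0; 0.95 -0.67 0 0 0 -0.184 0; 0.95 -0.67 0 0 0 -0.184 0; 0.95 -0.67 0 0 0 -0.184 0")

```text
t: 0.6
ee_pos: [0.3323, -0.5176, 0.2499]
ee_rot: [-3.141, -0.0, 0.996]
contact_force: [-0.5, -0.5, -0.4]
grip_width: 0.0124
finger_force: 0.0
```

Emit:
step_arm(plan="0.83 0.175 0 0 0 -0.184 0; 0.83 0.175 0 0 0 -0.184 0; 0.83 0.175 0 0 0 -0.184 0; 0.83 0.175 0 0 0 -0.184 0; 0.83 0.175 0 0 0 -0.184 0")

```text
t: 1.1
ee_pos: [0.3914, -0.4587, 0.2496]
ee_rot: [-3.141, -0.001, 1.568]
contact_force: [0.9, -0.8, -0.5]
grip_width: 0.0
finger_force: 0.0
```

Emit:
step_arm(plan="1 0.64 0 0 0 0 0; 1 0.64 0 0 0 0 0; 1 0.64 0 0 0 0 0")

```text
t: 1.4
ee_pos: [0.4586, -0.3539, 0.25]
ee_rot: [3.14, -0.002, 1.568]
contact_force: [0.8, -0.8, -0.5]
grip_width: 0.0
finger_force: 0.0
```

Emit:
step_arm(plan="1 0 0 0 0 0 0; 1 0 0 0 0 0 0")

```text
t: 1.6
ee_pos: [0.4557, -0.2577, 0.2495]
ee_rot: [-3.141, -0.001, 1.561]
contact_force: [1.1, 0.2, -0.1]
grip_width: -0.0
finger_force: 0.0
```

Emit:
step_arm(plan="1 0 0 0 0 0 0; 1 0 0 0 0 0 0")

```text
t: 1.8
ee_pos: [0.4555, -0.1571, 0.2499]
ee_rot: [3.141, -0.0, 1.562]
contact_force: [1.4, 0.6, -0.1]
grip_width: 0.0001
finger_force: 0.0
```

Emit:
step_arm(plan="1 0 0 0 0 0 0; 1 0 0 0 0 0 0")

```text
t: 2.0
ee_pos: [0.4556, -0.0571, 0.2501]
ee_rot: [3.141, -0.0, 1.562]
contact_force: [1.9, 0.3, -1.2]
grip_width: 0.0001
finger_force: 0.0
```

Emit:
step_arm(plan="1 0 0 0 0 0 0; 1 0 0 0 0 0 0")

```text
t: 2.2
ee_pos: [0.4558, 0.043, 0.2501]
ee_rot: [3.141, -0.0, 1.562]
contact_force: [1.5, 0.5, -1.0]
grip_width: 0.0001
finger_force: 0.0
```

Emit:
step_arm(plan="1 0 0 0 0 0 0; 1 0 0 0 0 0 0; 1 0 0 0 0 0 0")

```text
t: 2.5
ee_pos: [0.4554, 0.149, 0.2504]
ee_rot: [3.141, -0.004, 1.573]
contact_force: [0.9, -0.7, 0.0]
grip_width: -0.0003
finger_force: 0.0
```

Emit:
step_arm(plan="0 0 0.8 0 0 0 0; 0 0 0.8 0 0 0 0; 0 0 0.8 0 0 0 0; 0 0 0.8 0 0 0 0")

```text
t: 2.9
ee_pos: [0.4562, 0.1414, 0.1704]
ee_rot: [-3.141, 0.0, 1.567]
contact_force: [-0.5, 0.1, 0.2]
grip_width: -0.0
finger_force: 0.0
```

Emit:
step_arm(plan="0 -0.04 0.4 0 0 0 0; 0 -0.04 0.75 0 0 0 0; 0.15 -0.04 0.75 0 0 0 0; 0.3 -0.04 0.75 0 0 0 0; 0.45 -0.04 0.75 0 0 0 0")

```text
t: 3.4
ee_pos: [0.4534, 0.1876, 0.0966]
ee_rot: [3.139, -0.001, 1.567]
contact_force: [-0.1, -0.0, 0.1]
grip_width: -0.0002
finger_force: 0.0
```

Run:
```python
from h import *
im=eyes.camera("side");cv2.imwrite("pics/pre.png",cv2.resize(im[170:340,130:380,::-1],None,fx=3,fy=3,interpolation=2));s=readout.sense();print(s["t"],s["ee_pos"],s["contact_force"])
```

```text
3.45 [0.4534 0.1909 0.0968] [0.1299 3.3829 0.907 ]
```

View pics/pre.png

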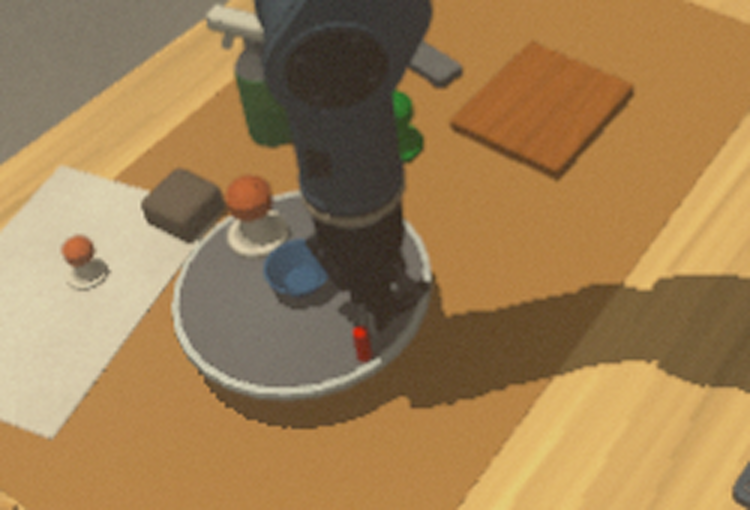

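The picture shows the shut fingers right beside the red peg (crop 362,345), clear of the dish. Now the gentle push, then retreat and rise.

Emit:
step_arm(plan="0.04 0 0 0 0 0 0; 0.09 0.01 0 0 0 0 0; 0.16 0.02 0 0 0 0 0; 0.25 0.04 0 0 0 0 0; 0.34 0.06 0 0 0 0 0")

```text
t: 3.95
ee_pos: [0.4582, 0.2217, 0.0951]
ee_rot: [3.141, -0.001, 1.57]
contact_force: [-0.5, 0.7, 0.3]
grip_width: -0.0003
finger_force: 0.0
```

Emit:
step_arm(plan="0.08 0.02 0 0 0 0 0; 0.09 0.02 0 0 0 0 0; 0.05 0.02 0 0 0 0 0; -0.05 0 -0.3 0 0 0 0; -0.1 0 -0.8 0 0 0 0")

```text
t: 4.45
ee_pos: [0.4559, 0.2084, 0.1731]
ee_rot: [-3.135, 0.004, 1.571]
contact_force: [1.7, -0.4, 0.1]
grip_width: 0.0001
finger_force: 0.0
```

```bash
cat > w.py <<'E'
from h import *
AX=np.array([.5525,.182])
def meas(n):
    t=readout.sense()["t"];im=eyes.camera(n);H=hsv(im).astype(int)
    cm=((H[...,0]<14)|(H[...,0]>172))&(H[...,1]>115)&(H[...,2]>50)
    out=[]
    for a,c,s in blobs(cm,25)[0]:
        p=cast(n,c,.122)[0][:2];d=p-AX;ra=np.hypot(*d)
        if .06<ra<.1: out.append((a,ra,np.arctan2(d[1],d[0]),p))
    o=max(out,key=lambda q:q[0]) if out else None
    return t,o,im
E
python3 - <<'E'
from w import *
for k in range(3):
    for n in("top","side"):
        t,o,im=meas(n);print(n,t,o)
s=readout.sense();print(s["t"],s["ee_pos"])
E
```

```text
top 4.45 (np.int32(97), np.float64(0.07809101813863985), np.float64(-1.028631789270616), array([0.5928, 0.1151]))
side 4.5 None
top 4.55 (np.int32(94), np.float64(0.07824125773493895), np.float64(-1.1290975690843847), array([0.5859, 0.1113]))
side 4.6 None
top 4.65 (np.int32(93), np.float64(0.07831433962000153), np.float64(-1.231873465491192), array([0.5785, 0.1081]))
side 4.7 None
4.75 [0.4575 0.21   0.1741]
```

Wheel turns clockwise at about 1.0 rad/s. I raise, open and wait, then measure again to fit the coasting.

Emit:
step_arm(plan="-0.3 0 -0.3 0 0 0 1; -0.3 0 -0.3 0 0 0 1; -0.3 0 -0.3 0 0 0 1; -0.3 0 -0.3 0 0 0 1; -0.3 0 -0.3 0 0 0 1")

```text
t: 5.25
ee_pos: [0.4574, 0.1814, 0.2038]
ee_rot: [-3.14, 0.0, 1.572]
contact_force: [1.1, 0.3, 0.2]
grip_width: 0.0721
finger_force: 0.0
```

Emit:
step_arm(plan="0 0 0 0 0 0 1; 0 0 0 0 0 0 1; 0 0 0 0 0 0 1; 0 0 0 0 0 0 1; 0 0 0 0 0 0 1")

```text
t: 5.75
ee_pos: [0.4579, 0.1809, 0.2048]
ee_rot: [3.142, -0.0, 1.571]
contact_force: [1.0, 0.1, -0.9]
grip_width: 0.0854
finger_force: 0.0
```

Emit:
step_arm(plan="0 0 0 0 0 0 1; 0 0 0 0 0 0 1; 0 0 0 0 0 0 1; 0 0 0 0 0 0 1; 0 0 0 0 0 0 1")

```text
t: 6.25
ee_pos: [0.4579, 0.1808, 0.2048]
ee_rot: [3.142, -0.0, 1.571]
contact_force: [0.5, -0.2, 0.9]
grip_width: 0.0851
finger_force: 0.0
```

Emit:
step_arm(plan="0 0 0 0 0 0 1; 0 0 0 0 0 0 1; 0 0 0 0 0 0 1; 0 0 0 0 0 0 1; 0 0 0 0 0 0 1")

```text
t: 6.75
ee_pos: [0.4579, 0.1808, 0.2048]
ee_rot: [-3.142, -0.0, 1.571]
contact_force: [0.3, 0.1, 0.1]
grip_width: 0.0855
finger_force: 0.0
```

Emit:
step_arm(plan="0 0 0 0 0 0 1; 0 0 0 0 0 0 1; 0 0 0 0 0 0 1; 0 0 0 0 0 0 1; 0 0 0 0 0 0 1")

```text
t: 7.25
ee_pos: [0.4579, 0.1809, 0.2047]
ee_rot: [-3.142, -0.0, 1.571]
contact_force: [-0.2, -0.3, 0.2]
grip_width: 0.0855
finger_force: 0.0
```

Emit:
step_arm(plan="0 0 0 0 0 0 1; 0 0 0 0 0 0 1; 0 0 0 0 0 0 1; 0 0 0 0 0 0 1; 0 0 0 0 0 0 1")

```text
t: 7.75
ee_pos: [0.4579, 0.1808, 0.2048]
ee_rot: [3.142, -0.0, 1.571]
contact_force: [-0.2, -0.2, 0.1]
grip_width: 0.085
finger_force: 0.0
```

Emit:
step_arm(plan="0 0 0 0 0 0 1; 0 0 0 0 0 0 1; 0 0 0 0 0 0 1; 0 0 0 0 0 0 1; 0 0 0 0 0 0 1")

```text
t: 8.25
ee_pos: [0.4579, 0.1809, 0.2048]
ee_rot: [-3.142, -0.0, 1.571]
contact_force: [0.2, 0.8, 0.0]
grip_width: 0.0855
finger_force: 0.0
```

Run:
```python
from w import *
for k in range(5):
    for n in("top","side"):
        t,o,im=meas(n);print(n,t,o)
s=readout.sense();print(s["t"],s["ee_pos"],s["ee_rot"])
```

```text
top 8.25 None
side 8.3 (np.int32(220), np.float64(0.07802947202654381), np.float64(1.5048315555948248), array([0.5576, 0.2599]))
top 8.35 None
side 8.4 (np.int32(217), np.float64(0.07845871280289521), np.float64(1.416404124373899), array([0.5646, 0.2595]))
top 8.45 None
side 8.5 (np.int32(213), np.float64(0.07875349873966213), np.float64(1.3289553933792069), array([0.5714, 0.2585]))
top 8.55 None
side 8.6 (np.int32(215), np.float64(0.0788052050443215), np.float64(1.2360524190412183), array([0.5784, 0.2564]))
top 8.65 (np.int32(35), np.float64(0.07501980906838854), np.float64(1.0939290257781715), array([0.5869, 0.2487]))
side 8.7 (np.int32(210), np.float64(0.0793450818960159), np.float64(1.1469869858297639), array([0.5851, 0.2543]))
8.75 [0.4579 0.1808 0.2048] [ 3.1416 -0.      1.5709]
```

Emit:
step_arm(plan="-0.3 0 -0.3 0 0 0 1; -0.6 0 -0.3 0 0 0 1; -0.9 0 -0.3 0 0 0 1; -1 0 -0.3 0 0 0 1; -1 0 -0.3 0 0 0 1")

```text
t: 9.25
ee_pos: [0.4579, 0.0794, 0.2347]
ee_rot: [-3.141, 0.001, 1.568]
contact_force: [0.7, 0.8, -0.2]
grip_width: 0.0853
finger_force: 0.0
```

Emit:
step_arm(plan="-0.3 0 0 0 0 0 1; -0.6 0 0 0 0 0 1; -0.9 0 0 0 0 0 1; -1 0 0 0 0 0 1; -1 0 0 0 0 0 1")

```text
t: 9.75
ee_pos: [0.4582, -0.0192, 0.2347]
ee_rot: [-3.142, -0.0, 1.57]
contact_force: [-0.3, 0.6, 0.0]
grip_width: 0.0855
finger_force: 0.0
```

Emit:
step_arm(plan="0 0.3 0 0 0 0 1; 0 0.5 0 0 0 0 1; 0 0.5 0 0 0 0 1; 0 0.5 0 0 0 0 1; 0 0.5 0 0 0 0 1")

```text
t: 10.25
ee_pos: [0.5072, -0.0179, 0.2346]
ee_rot: [-3.141, -0.0, 1.573]
contact_force: [-0.8, -0.6, -0.6]
grip_width: 0.0855
finger_force: 0.0
```

Emit:
step_arm(plan="0 0 0 0 0 0 1; 0 0 0 0 0 0 1; 0 0 0 0 0 0 1; 0 0 0 0 0 0 1; 0 0 0 0 0 0 1")

```text
t: 10.75
ee_pos: [0.5079, -0.0192, 0.2348]
ee_rot: [3.142, 0.0, 1.571]
contact_force: [0.4, 0.2, 0.6]
grip_width: 0.0852
finger_force: 0.0
```

Emit:
step_arm(plan="0 0 0 0 0 0 1; 0 0 0 0 0 0 1; 0 0 0 0 0 0 1; 0 0 0 0 0 0 1; 0 0 0 0 0 0 1")

```text
t: 11.25
ee_pos: [0.5079, -0.0192, 0.2347]
ee_rot: [-3.142, -0.0, 1.571]
contact_force: [0.6, -1.1, 0.7]
grip_width: 0.085
finger_force: 0.0
```

Emit:
step_arm(plan="0 0 0 0 0 0 1; 0 0 0 0 0 0 1; 0 0 0 0 0 0 1; 0 0 0 0 0 0 1; 0 0 0 0 0 0 1")

```text
t: 11.75
ee_pos: [0.5079, -0.0192, 0.2348]
ee_rot: [3.142, 0.0, 1.571]
contact_force: [-0.3, -0.2, -0.0]
grip_width: 0.0856
finger_force: 0.0
```

Emit:
step_arm(plan="0 0 0 0 0 0 1; 0 0 0 0 0 0 1; 0 0 0 0 0 0 1; 0 0 0 0 0 0 1; 0 0 0 0 0 0 1")

```text
t: 12.25
ee_pos: [0.5079, -0.0192, 0.2348]
ee_rot: [3.142, 0.0, 1.571]
contact_force: [-0.0, 0.1, 0.3]
grip_width: 0.0855
finger_force: 0.0
```

Emit:
step_arm(plan="0 0 0 0 0 0 1; 0 0 0 0 0 0 1; 0 0 0 0 0 0 1; 0 0 0 0 0 0 1; 0 0 0 0 0 0 1")

```text
t: 12.75
ee_pos: [0.5079, -0.0191, 0.2348]
ee_rot: [3.142, -0.0, 1.571]
contact_force: [-0.3, 0.7, 0.2]
grip_width: 0.0852
finger_force: 0.0
```

Emit:
step_arm(plan="0 0 0 0 0 0 1; 0 0 0 0 0 0 1; 0 0 0 0 0 0 1; 0 0 0 0 0 0 1; 0 0 0 0 0 0 1")

```text
t: 13.25
ee_pos: [0.5079, -0.0192, 0.2347]
ee_rot: [3.142, -0.0, 1.571]
contact_force: [-0.4, 0.1, 0.6]
grip_width: 0.0855
finger_force: 0.0
```

Run:
```python
from w import *
for k in range(4):
    for n in("top","side"):
        t,o,im=meas(n);print(n,t,o)
s=readout.sense();print(s["t"],s["ee_pos"],s["ee_rot"])
```

```text
top 13.25 (np.int32(99), np.float64(0.07685710128392145), np.float64(-2.4188149421752474), array([0.4949, 0.1312]))
side 13.3 (np.int32(192), np.float64(0.07693895740220612), np.float64(-2.4255477543701676), array([0.4945, 0.1315]))
top 13.35 (np.int32(102), np.float64(0.07709580143395621), np.float64(-2.4917820558139225), array([0.4911, 0.1354]))
side 13.4 (np.int32(198), np.float64(0.07696067557139016), np.float64(-2.4996787011659354), array([0.4909, 0.1359]))
top 13.45 (np.int32(98), np.float64(0.07723717772733893), np.float64(-2.566011308252534), array([0.4877, 0.14  ]))
side 13.5 (np.int32(194), np.float64(0.07724026044381764), np.float64(-2.574175201835628), array([0.4874, 0.1405]))
top 13.55 (np.int32(98), np.float64(0.07696496182808135), np.float64(-2.633439437568088), array([0.4853, 0.1446]))
side 13.6 (np.int32(201), np.float64(0.07685443813086418), np.float64(-2.643944149944322), array([0.485 , 0.1453]))
13.65 [ 0.5079 -0.0192  0.2347] [-3.1415 -0.      1.5709]
```

```bash
cat > trk.py <<'E'
from w import *
from scipy.optimize import least_squares
M=[(4.45,-1.029),(4.55,-1.129),(4.65,-1.232),(8.3,1.505-2*np.pi),(8.4,1.416-2*np.pi),(8.5,1.329-2*np.pi),(8.6,1.236-2*np.pi),(8.7,1.147-2*np.pi)]
M+=[(t,p-2*np.pi) for t,p in[(13.25,-2.419),(13.3,-2.4255),(13.35,-2.492),(13.4,-2.4997),(13.45,-2.566),(13.5,-2.574),(13.55,-2.633),(13.6,-2.644)]]
RAD=.0777
def phi(x,t):
    k=.001/x[2];c=.7;T=t-4.5   # w=(w0+c)exp(-kT)-c
    return x[0]-((x[1]+c)*(1-np.exp(-k*T))/k-c*T)
def om(x,t): return (x[1]+.7)*np.exp(-.001/x[2]*(t-4.5))-.7
def fit(M):
    M=np.array(M);return least_squares(lambda x:phi(x,M[:,0])-M[:,1],[-1.08,1.,.04]),M
def pos(x,t): 
    p=phi(x,t);return AX+RAD*np.array([np.cos(p),np.sin(p)])
def plan(x,t0,c0,zf,gf,dur,blend=0):
    c=np.array(c0,float);st=c.copy();n=int(round(dur/.5));t=t0
    for i in range(n):
        rows=[]
        for k in range(5):
            t+=.1;s=min(1,(t-t0)/blend) if blend else 1
            g=np.r_[pos(x,t),zf(t-t0)]
            if s<1: g=st+s*(g-st)
            d=np.round((g-c)/.1,2);rows.append(f"{d[1]:g} {d[0]:g} {-d[2]:g} 0 0 0 {gf(t-t0):g}")
        print("; ".join(rows).replace("-0 ","0 "));c=c+.1*d
    print("end",c,t,pos(x,t))
E
python3 - <<'E'
from trk import *
f,m=fit(M);print(f.x,f.fun,om(f.x,13.6))
plan(f.x,13.65,[.508,-.0192,.2347],lambda t:.195,lambda t:1,6,2)
E
```

```text
[-1.0773  1.0603  0.0376] [ 0.0048 -0.0012 -0.0038 -0.0013 -0.0012 -0.0027  0.0023  0.0036  0.0081
 -0.0201  0.0118 -0.015   0.0169 -0.0095  0.0153 -0.0079] 0.6819467500653429
0.09 -0.01 0.02 0 0 0 1; 0.18 -0.03 0.04 0 0 0 1; 0.27 -0.05 0.06 0 0 0 1; 0.37 -0.06 0.08 0 0 0 1; 0.48 -0.08 0.1 0 0 0 1
0.11 -0.02 0.02 0 0 0 1; 0.23 -0.04 0.04 0 0 0 1; 0.35 -0.05 0.06 0 0 0 1; 0.47 -0.07 0.08 0 0 0 1; 0.61 -0.08 0.1 0 0 0 1
0.13 -0.01 0.02 0 0 0 1; 0.27 -0.01 0.04 0 0 0 1; 0.41 -0.02 0.06 0 0 0 1; 0.56 -0.02 0.08 0 0 0 1; 0.71 -0.01 0.1 0 0 0 1
0.15 0.01 0.02 0 0 0 1; 0.31 0.02 0.04 0 0 0 1; 0.47 0.04 0.06 0 0 0 1; 0.63 0.06 0.08 0 0 0 1; 0.79 0.09 0.1 0 0 0 1
0.03 0.04 0 0 0 0 1; 0.06 0.08 0 0 0 0 1; 0.08 0.11 0 0 0 0 1; 0.1 0.15 0 0 0 0 1; 0.13 0.2 0 0 0 0 1
0.01 0.04 0 0 0 0 1; 0.03 0.08 0 0 0 0 1; 0.04 0.12 0 0 0 0 1; 0.05 0.17 0 0 0 0 1; 0.06 0.21 0 0 0 0 1
0.01 0.05 0 0 0 0 1; 0.01 0.09 0 0 0 0 1; 0.01 0.13 0 0 0 0 1; 0.01 0.18 0 0 0 0 1; 0 0.22 0 0 0 0 1
-0.01 0.04 0 0 0 0 1; -0.01 0.08 0 0 0 0 1; -0.03 0.13 0 0 0 0 1; -0.04 0.17 0 0 0 0 1; -0.06 0.21 0 0 0 0 1
-0.01 0.03 0 0 0 0 1; -0.03 0.07 0 0 0 0 1; -0.05 0.11 0 0 0 0 1; -0.08 0.14 0 0 0 0 1; -0.1 0.17 0 0 0 0 1
-0.03 0.03 0 0 0 0 1; -0.06 0.06 0 0 0 0 1; -0.09 0.09 0 0 0 0 1; -0.12 0.12 0 0 0 0 1; -0.15 0.14 0 0 0 0 1
-0.03 0.02 0 0 0 0 1; -0.06 0.04 0 0 0 0 1; -0.1 0.06 0 0 0 0 1; -0.13 0.08 0 0 0 0 1; -0.17 0.09 0 0 0 0 1
-0.03 0.02 0 0 0 0 1; -0.07 0.03 0 0 0 0 1; -0.1 0.04 0 0 0 0 1; -0.14 0.05 0 0 0 0 1; -0.18 0.05 0 0 0 0 1
end [0.629  0.1928 0.1947] 19.650000000000045 [0.6294 0.1931]
```

Emit:
step_arm(plan="0.09 -0.01 0.02 0 0 0 1; 0.18 -0.03 0.04 0 0 0 1; 0.27 -0.05 0.06 0 0 0 1; 0.37 -0.06 0.08 0 0 0 1; 0.48 -0.08 0.1 0 0 0 1")

```text
t: 14.15
ee_pos: [0.4998, 0.03, 0.2246]
ee_rot: [-3.142, -0.0, 1.571]
contact_force: [-0.0, 0.5, -0.9]
grip_width: 0.0852
finger_force: 0.0
```

Emit:
step_arm(plan="0.11 -0.02 0.02 0 0 0 1; 0.23 -0.04 0.04 0 0 0 1; 0.35 -0.05 0.06 0 0 0 1; 0.47 -0.07 0.08 0 0 0 1; 0.61 -0.08 0.1 0 0 0 1")

```text
t: 14.65
ee_pos: [0.4917, 0.0907, 0.2146]
ee_rot: [-3.142, 0.0, 1.571]
contact_force: [-0.2, -0.2, 0.1]
grip_width: 0.0853
finger_force: 0.0
```

Emit:
step_arm(plan="0.13 -0.01 0.02 0 0 0 1; 0.27 -0.01 0.04 0 0 0 1; 0.41 -0.02 0.06 0 0 0 1; 0.56 -0.02 0.08 0 0 0 1; 0.71 -0.01 0.1 0 0 0 1")

```text
t: 15.15
ee_pos: [0.4907, 0.162, 0.2046]
ee_rot: [-3.142, 0.0, 1.571]
contact_force: [0.2, -0.7, 0.2]
grip_width: 0.0852
finger_force: 0.0
```

Emit:
step_arm(plan="0.15 0.01 0.02 0 0 0 1; 0.31 0.02 0.04 0 0 0 1; 0.47 0.04 0.06 0 0 0 1; 0.63 0.06 0.08 0 0 0 1; 0.79 0.09 0.1 0 0 0 1")

```text
t: 15.65
ee_pos: [0.5, 0.2413, 0.1945]
ee_rot: [-3.142, -0.0, 1.571]
contact_force: [-0.2, 0.0, 0.7]
grip_width: 0.0854
finger_force: 0.0
```

Emit:
step_arm(plan="0.03 0.04 0 0 0 0 1; 0.06 0.08 0 0 0 0 1; 0.08 0.11 0 0 0 0 1; 0.1 0.15 0 0 0 0 1; 0.13 0.2 0 0 0 0 1")

```text
t: 16.15
ee_pos: [0.5204, 0.2523, 0.1949]
ee_rot: [3.141, 0.0, 1.57]
contact_force: [0.6, -0.6, -0.1]
grip_width: 0.0854
finger_force: 0.0
```

Emit:
step_arm(plan="0.01 0.04 0 0 0 0 1; 0.03 0.08 0 0 0 0 1; 0.04 0.12 0 0 0 0 1; 0.05 0.17 0 0 0 0 1; 0.06 0.21 0 0 0 0 1")

```text
t: 16.65
ee_pos: [0.5414, 0.2589, 0.1947]
ee_rot: [3.142, 0.0, 1.571]
contact_force: [0.8, -0.0, -0.7]
grip_width: 0.0854
finger_force: 0.0
```

Run:
```python
from trk import *
f,m=fit(M)
for k in range(2):
    t,o,im=meas("side");print(t,o,pos(f.x,t),(phi(f.x,t)+np.pi)%(2*np.pi)-np.pi)
cv2.imwrite("pics/hov.png",cv2.resize(im[120:340,110:380,::-1],None,fx=2.5,fy=2.5,interpolation=2))
s=readout.sense();print(s["t"],s["ee_pos"],s["ee_rot"])
```

```text
16.65 (np.int32(209), np.float64(0.07849044236653044), np.float64(1.6095102231686593), array([0.5495, 0.2604])) [0.5411 0.2589] 1.7177837683354031
16.7 (np.int32(210), np.float64(0.07912426229134514), np.float64(1.5779658669686167), array([0.5519, 0.2611])) [0.5433 0.2592] 1.6891114867281214
16.75 [0.5415 0.2589 0.1947] [ 3.1415 -0.0001  1.5706]
```

View pics/hov.png

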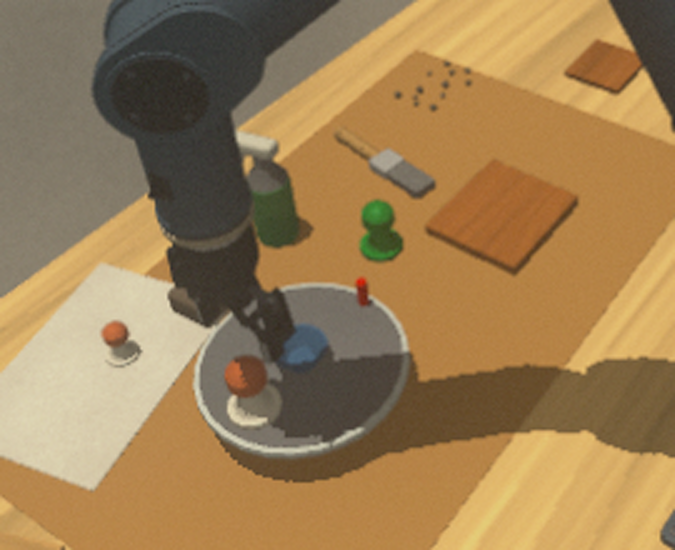

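The side view shows the gripper over the mushroom, which is at crop (247,377), about 8 mm ahead of my prediction. I refit with free drag and a free axis.

```bash
cat > trk2.py <<'E'
from trk import *
D=[(4.45,.0781,-1.0286),(4.55,.0782,-1.1291),(4.65,.0783,-1.2319),(8.3,.0780,1.5048),(8.4,.0785,1.4164),(8.5,.07875,1.329),(8.6,.0788,1.236),(8.7,.0793,1.147),
(13.25,.0769,-2.4188),(13.3,.0769,-2.4255),(13.35,.0771,-2.4918),(13.4,.077,-2.4997),(13.45,.0772,-2.566),(13.5,.0772,-2.5742),(13.55,.077,-2.6334),(13.6,.0769,-2.6439),(16.65,.0785,1.6095),(16.7,.0791,1.578)]
D=[(t,.5525+r*np.cos(p),.182+r*np.sin(p)) for t,r,p in D]
# x: phi(13),w(13),k,c,ax,ay,R
def ph(x,T): T=T-13.;return x[0]-((x[1]+x[3])*(1-np.exp(-x[2]*T))/x[2]-x[3]*T)
def om(x,t): return (x[1]+x[3])*np.exp(-x[2]*(t-13.))-x[3]
def pos(x,t): p=ph(x,t);return np.array([x[4]+x[6]*np.cos(p),x[5]+x[6]*np.sin(p)])
def fit2(D):
    D=np.array(D);res=lambda x:np.r_[((pos(x,D[:,0])-D[:,1:].T)/.001).ravel(),(x[4]-.553)/.001,(x[5]-.183)/.001,(x[2]-.025)/.01,(x[3]-.7)/.3]
    return least_squares(res,[-2.25,.73,.025,.7,.553,.183,.078])
import trk;trk.pos=pos
E
python3 - <<'E'
from trk2 import *
f=fit2(D);print(f.x,om(f.x,16.7),np.round(f.fun,1))
e=pos(f.x,16.7)-D[-1][1:];print(e)
plan(f.x,16.75,[.5411,.2590,.1947],lambda t:.195,lambda t:1,3.5)
E
```

```text
[-2.2417  0.719   0.0265  0.5514  0.5541  0.1822  0.0783] 0.6003512811689544 [ 0.4  0.  -0.1  0.  -0.  -0.  -0.4 -0.7  0.5 -0.9  0.7 -0.6  0.9 -0.2
  0.6 -0.4 -0.3 -0.4 -0.7 -0.6 -0.4  0.5  0.2  0.1  0.3  0.1 -0.6  1.1
 -0.5  1.1 -0.7  1.1 -0.5  1.1 -0.2 -0.7  1.1 -0.8  0.2 -0.5]
[-0.0004 -0.0007]
0.01 0.17 0 0 0 0 1; 0.01 0.22 0 0 0 0 1; 0 0.27 0 0 0 0 1; -0.01 0.31 0 0 0 0 1; -0.02 0.36 0 0 0 0 1
-0.01 0.04 0 0 0 0 1; -0.03 0.08 0 0 0 0 1; -0.05 0.12 0 0 0 0 1; -0.07 0.16 0 0 0 0 1; -0.09 0.2 0 0 0 0 1
-0.03 0.04 0 0 0 0 1; -0.06 0.07 0 0 0 0 1; -0.09 0.1 0 0 0 0 1; -0.12 0.13 0 0 0 0 1; -0.15 0.16 0 0 0 0 1
-0.03 0.03 0 0 0 0 1; -0.07 0.06 0 0 0 0 1; -0.1 0.08 0 0 0 0 1; -0.14 0.1 0 0 0 0 1; -0.18 0.12 0 0 0 0 1
-0.04 0.02 0 0 0 0 1; -0.08 0.03 0 0 0 0 1; -0.11 0.04 0 0 0 0 1; -0.16 0.05 0 0 0 0 1; -0.2 0.06 0 0 0 0 1
-0.04 0.01 0 0 0 0 1; -0.08 0.01 0 0 0 0 1; -0.12 0.01 0 0 0 0 1; -0.16 0.01 0 0 0 0 1; -0.2 0.01 0 0 0 0 1
-0.04 0 0 0 0 0 1; -0.08 -0.01 0 0 0 0 1; -0.11 -0.02 0 0 0 0 1; -0.15 -0.03 0 0 0 0 1; -0.19 -0.04 0 0 0 0 1
end [0.6281 0.156  0.1947] 20.25000000000005 [0.6279 0.156 ]
```

Emit:
step_arm(plan="0.01 0.17 0 0 0 0 1; 0.01 0.22 0 0 0 0 1; 0 0.27 0 0 0 0 1; -0.01 0.31 0 0 0 0 1; -0.02 0.36 0 0 0 0 1")

```text
t: 17.25
ee_pos: [0.5768, 0.2567, 0.1947]
ee_rot: [-3.141, 0.0, 1.571]
contact_force: [0.7, 0.2, 0.6]
grip_width: 0.0852
finger_force: 0.0
```

Emit:
step_arm(plan="-0.01 0.04 0 0 0 0 1; -0.03 0.08 0 0 0 0 1; -0.05 0.12 0 0 0 0 1; -0.07 0.16 0 0 0 0 1; -0.09 0.2 0 0 0 0 1")

```text
t: 17.75
ee_pos: [0.5972, 0.2476, 0.1947]
ee_rot: [-3.142, 0.0, 1.571]
contact_force: [-0.0, -0.7, -0.2]
grip_width: 0.0851
finger_force: 0.0
```

Emit:
step_arm(plan="-0.03 0.04 0 0 0 0 1; -0.06 0.07 0 0 0 0 1; -0.09 0.1 0 0 0 0 1; -0.12 0.13 0 0 0 0 1; -0.15 0.16 0 0 0 0 1")

```text
t: 18.25
ee_pos: [0.6131, 0.2326, 0.1948]
ee_rot: [3.142, 0.0, 1.571]
contact_force: [-0.2, -0.3, -0.2]
grip_width: 0.0854
finger_force: 0.0
```

Emit:
step_arm(plan="-0.03 0.03 0 0 0 0 1; -0.07 0.06 0 0 0 0 1; -0.1 0.08 0 0 0 0 1; -0.14 0.1 0 0 0 0 1; -0.18 0.12 0 0 0 0 1")

```text
t: 18.75
ee_pos: [0.625, 0.2145, 0.1948]
ee_rot: [-3.142, -0.0, 1.571]
contact_force: [-0.1, -0.7, 0.2]
grip_width: 0.0853
finger_force: 0.0
```

Emit:
step_arm(plan="-0.04 0.02 0 0 0 0 1; -0.08 0.03 0 0 0 0 1; -0.11 0.04 0 0 0 0 1; -0.16 0.05 0 0 0 0 1; -0.2 0.06 0 0 0 0 1")

```text
t: 19.25
ee_pos: [0.631, 0.1944, 0.1948]
ee_rot: [-3.142, 0.0, 1.571]
contact_force: [0.4, 0.5, 0.1]
grip_width: 0.0851
finger_force: 0.0
```

Emit:
step_arm(plan="-0.04 0.01 0 0 0 0 1; -0.08 0.01 0 0 0 0 1; -0.12 0.01 0 0 0 0 1; -0.16 0.01 0 0 0 0 1; -0.2 0.01 0 0 0 0 1")

```text
t: 19.75
ee_pos: [0.6319, 0.1746, 0.1948]
ee_rot: [3.142, -0.0, 1.571]
contact_force: [0.6, -0.4, 0.1]
grip_width: 0.085
finger_force: 0.0
```

Emit:
step_arm(plan="-0.04 0 0 0 0 0 1; -0.08 -0.01 0 0 0 0 1; -0.11 -0.02 0 0 0 0 1; -0.15 -0.03 0 0 0 0 1; -0.19 -0.04 0 0 0 0 1")

```text
t: 20.25
ee_pos: [0.6278, 0.1556, 0.1948]
ee_rot: [3.142, -0.0, 1.571]
contact_force: [-0.3, 0.4, 0.2]
grip_width: 0.0853
finger_force: 0.0
```

Run:
```python
from trk2 import *
f=fit2(D)
N=[]
for k in range(2):
    t,o,im=meas("side");print(t,o,pos(f.x,t),f.x[4:])
    if o and o[0]>150:N.append((t,*o[3]))
cv2.imwrite("pics/hov2.png",cv2.resize(im[120:340,110:380,::-1],None,fx=2.5,fy=2.5,interpolation=2))
s=readout.sense();print(s["t"],s["ee_pos"],N)
```

```text
20.25 (np.int32(175), np.float64(0.08070083973139268), np.float64(-0.34134187162091606), array([0.6285, 0.155 ])) [0.6279 0.156 ] [0.5541 0.1822 0.0783]
20.3 (np.int32(172), np.float64(0.08051847781706994), np.float64(-0.3645540708998681), array([0.6277, 0.1533])) [0.6272 0.1542] [0.5541 0.1822 0.0783]
20.35 [0.6279 0.155  0.1948] [(20.25, np.float64(0.6285449113103524), np.float64(0.15498524482523368)), (20.3, np.float64(0.6277270323174756), np.float64(0.1532925292182773))]
```

Run:
```python
from trk2 import *
D+=[(20.25,.6285,.1550),(20.3,.6277,.1533)]
f=fit2(D);print(f.x,om(f.x,23.5),ph(f.x,23.5)%6.2832-6.2832)
z=lambda t:float(np.interp(t,[0,1.5,2.5,3.41,3.5,3.6,3.7,3.8,4.01],[.195,.195,.117,.117,.125,.145,.17,.2,.23]))
plan(f.x,20.35,[.6281,.1560,.1947],z,lambda t:1 if t<2.95 else 0,4)
```

```text
[-2.2416  0.7195  0.0269  0.5252  0.5542  0.1821  0.0784] 0.4129424752780071 -1.827971591825066
-0.08 -0.03 0 0 0 0 1; -0.11 -0.05 0 0 0 0 1; -0.15 -0.07 0 0 0 0 1; -0.18 -0.09 0 0 0 0 1; -0.21 -0.11 0 0 0 0 1
-0.03 -0.03 0 0 0 0 1; -0.06 -0.05 0 0 0 0 1; -0.08 -0.08 0 0 0 0 1; -0.11 -0.1 0 0 0 0 1; -0.13 -0.13 0 0 0 0 1
-0.03 -0.03 0 0 0 0 1; -0.05 -0.06 0 0 0 0 1; -0.07 -0.09 0 0 0 0 1; -0.08 -0.12 0 0 0 0 1; -0.1 -0.15 0 0 0 0 1
-0.02 -0.03 0.08 0 0 0 1; -0.03 -0.07 0.15 0 0 0 1; -0.04 -0.1 0.23 0 0 0 1; -0.05 -0.13 0.31 0 0 0 1; -0.06 -0.17 0.39 0 0 0 1
-0.01 -0.03 0.08 0 0 0 1; -0.01 -0.06 0.15 0 0 0 1; -0.02 -0.1 0.23 0 0 0 1; -0.02 -0.13 0.31 0 0 0 1; -0.02 -0.17 0.39 0 0 0 1
0 -0.03 0 0 0 0 1; 0 -0.06 0 0 0 0 1; 0 -0.1 0 0 0 0 1; 0.01 -0.13 0 0 0 0 1; 0.01 -0.16 0 0 0 0 0
0.01 -0.03 0 0 0 0 0; 0.02 -0.06 0 0 0 0 0; 0.03 -0.09 0 0 0 0 0; 0.04 -0.12 0 0 0 0 0; 0.05 -0.15 -0.08 0 0 0 0
0.01 -0.03 -0.2 0 0 0 0; 0.03 -0.06 -0.45 0 0 0 0; 0.04 -0.09 -0.75 0 0 0 0; 0.06 -0.12 -0.9 0 0 0 0; 0.07 -0.14 -1.04 0 0 0 0
end [0.5101 0.117  0.2287] 24.35000000000006 [0.51   0.1174]
```

Emit:
step_arm(plan="-0.08 -0.03 0 0 0 0 1; -0.11 -0.05 0 0 0 0 1; -0.15 -0.07 0 0 0 0 1; -0.18 -0.09 0 0 0 0 1; -0.21 -0.11 0 0 0 0 1")

```text
t: 20.85
ee_pos: [0.6167, 0.1346, 0.1948]
ee_rot: [-3.142, -0.0, 1.571]
contact_force: [0.3, -0.6, -0.4]
grip_width: 0.0856
finger_force: 0.0
```

Emit:
step_arm(plan="-0.03 -0.03 0 0 0 0 1; -0.06 -0.05 0 0 0 0 1; -0.08 -0.08 0 0 0 0 1; -0.11 -0.1 0 0 0 0 1; -0.13 -0.13 0 0 0 0 1")

```text
t: 21.35
ee_pos: [0.6038, 0.1216, 0.1948]
ee_rot: [3.141, 0.0, 1.571]
contact_force: [0.7, 0.3, -1.0]
grip_width: 0.0855
finger_force: 0.0
```

Emit:
step_arm(plan="-0.03 -0.03 0 0 0 0 1; -0.05 -0.06 0 0 0 0 1; -0.07 -0.09 0 0 0 0 1; -0.08 -0.12 0 0 0 0 1; -0.1 -0.15 0 0 0 0 1")

```text
t: 21.85
ee_pos: [0.5886, 0.1119, 0.1948]
ee_rot: [3.142, -0.0, 1.571]
contact_force: [-0.1, 1.0, 0.2]
grip_width: 0.0851
finger_force: 0.0
```

Emit:
step_arm(plan="-0.02 -0.03 0.08 0 0 0 1; -0.03 -0.07 0.15 0 0 0 1; -0.04 -0.1 0.23 0 0 0 1; -0.05 -0.13 0.31 0 0 0 1; -0.06 -0.17 0.39 0 0 0 1")

```text
t: 22.35
ee_pos: [0.5716, 0.1058, 0.1548]
ee_rot: [-3.141, -0.0, 1.571]
contact_force: [-0.5, -0.4, 0.5]
grip_width: 0.0855
finger_force: 0.0
```

Emit:
step_arm(plan="-0.01 -0.03 0.08 0 0 0 1; -0.01 -0.06 0.15 0 0 0 1; -0.02 -0.1 0.23 0 0 0 1; -0.02 -0.13 0.31 0 0 0 1; -0.02 -0.17 0.39 0 0 0 1")

```text
t: 22.85
ee_pos: [0.5547, 0.1038, 0.1161]
ee_rot: [3.141, -0.0, 1.571]
contact_force: [0.8, 0.3, -0.5]
grip_width: 0.0857
finger_force: 0.0
```

Emit:
step_arm(plan="0 -0.03 0 0 0 0 1; 0 -0.06 0 0 0 0 1; 0 -0.1 0 0 0 0 1; 0.01 -0.13 0 0 0 0 1; 0.01 -0.16 0 0 0 0 0")

```text
t: 23.35
ee_pos: [0.5388, 0.1051, 0.1171]
ee_rot: [3.141, -0.0, 1.571]
contact_force: [0.7, 0.3, 0.1]
grip_width: 0.0734
finger_force: 0.0
```

Emit:
step_arm(plan="0.01 -0.03 0 0 0 0 0; 0.02 -0.06 0 0 0 0 0; 0.03 -0.09 0 0 0 0 0; 0.04 -0.12 0 0 0 0 0; 0.05 -0.15 -0.08 0 0 0 0")

```text
t: 23.85
ee_pos: [0.5229, 0.1097, 0.1241]
ee_rot: [-3.14, 0.001, 1.571]
contact_force: [-0.0, -0.2, -2.0]
grip_width: 0.0426
finger_force: 61.1
```

Emit:
step_arm(plan="0.01 -0.03 -0.2 0 0 0 0; 0.03 -0.06 -0.45 0 0 0 0; 0.04 -0.09 -0.75 0 0 0 0; 0.06 -0.12 -0.9 0 0 0 0; 0.07 -0.14 -1 0 0 0 0")

```text
t: 24.35
ee_pos: [0.5095, 0.117, 0.2262]
ee_rot: [3.141, -0.0, 1.571]
contact_force: [0.1, 0.1, -2.4]
grip_width: 0.0423
finger_force: 61.4
```

Run:
```python
from h import *
im=eyes.camera("side");cv2.imwrite("pics/lift.png",cv2.resize(im[100:340,110:380,::-1],None,fx=2.4,fy=2.4,interpolation=2))
s=readout.sense();print(s["t"],s["ee_pos"],s["grip_width"],s["finger_force"],s["contact_force"])
```

```text
24.4 [0.5097 0.1172 0.227 ] 0.04229724396241172 61.36851668357849 [ 0.2297  0.8219 -1.064 ]
```

View pics/lift.png

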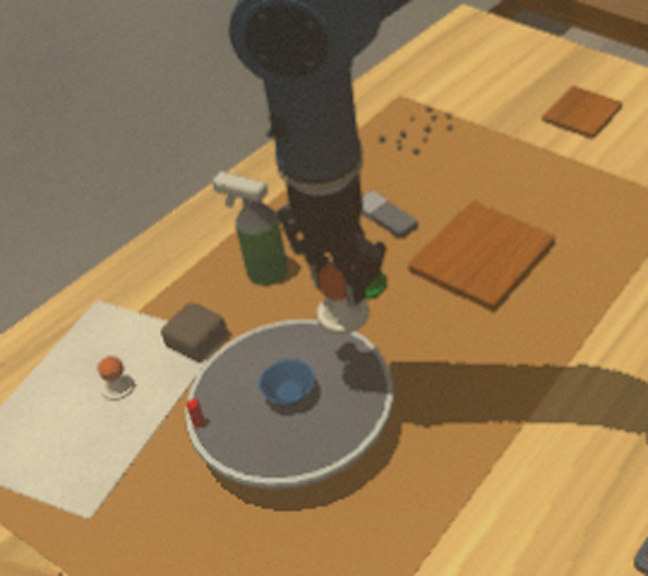

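The crop shows the mushroom held upright by its cap at (342,290), with the wheel still turning below. I carry it to the board.

Emit:
step_arm(plan="-0.1 0.05 0 0 0 0 0; -0.3 0.1 0 0 0 0 0; -0.5 0.15 0 0 0 0 0; -0.75 0.2 0 0 0 0 0; -1 0.2 0 0 0 0 0")

```text
t: 24.9
ee_pos: [0.5301, 0.0147, 0.2232]
ee_rot: [-3.14, 0.0, 1.57]
contact_force: [0.1, -0.0, -2.3]
grip_width: 0.0426
finger_force: 61.3
```

Emit:
step_arm(plan="-0.2 0 0 0 0 0 0; -0.4 0 0 0 0 0 0; -0.6 0 0 0 0 0 0; -0.8 0 0 0 0 0 0; -1 0 0 0 0 0 0")

```text
t: 25.4
ee_pos: [0.5292, -0.0853, 0.2232]
ee_rot: [-3.139, 0.0, 1.57]
contact_force: [0.5, 0.6, -2.5]
grip_width: 0.0421
finger_force: 61.3
```

Emit:
step_arm(plan="-0.25 0 0 0 0 0 0; -0.5 0 0 0 0 0 0; -0.75 0 0 0 0 0 0; -0.9 0 0 0 0 0 0; -1 0 0 0 0 0 0")

```text
t: 25.9
ee_pos: [0.5293, -0.185, 0.2236]
ee_rot: [-3.14, -0.0, 1.569]
contact_force: [-0.1, 0.2, -2.2]
grip_width: 0.0425
finger_force: 61.3
```

Emit:
step_arm(plan="-0.1 0 0.2 0 0 0 0; -0.15 0 0.4 0 0 0 0; -0.15 0 0.6 0 0 0 0; -0.15 0 0.8 0 0 0 0; -0.15 0 1 0 0 0 0")

```text
t: 26.4
ee_pos: [0.53, -0.1975, 0.1236]
ee_rot: [-3.141, -0.001, 1.572]
contact_force: [0.8, -0.4, -2.4]
grip_width: 0.0424
finger_force: 61.4
```

Emit:
step_arm(plan="0 0 0.12 0 0 0 0; 0 0 0.24 0 0 0 0; 0 0 0.32 0 0 0 0; 0 0 0.38 0 0 0 0; 0 0 0.38 0 0 0 0")

```text
t: 26.9
ee_pos: [0.5298, -0.198, 0.0863]
ee_rot: [-3.141, -0.0, 1.571]
contact_force: [0.5, -0.7, -1.9]
grip_width: 0.0426
finger_force: 61.3
```

Run:
```python
from h import *
im=eyes.camera("side");cv2.imwrite("pics/place.png",cv2.resize(im[130:290,230:400,::-1],None,fx=3.5,fy=3.5,interpolation=2))
s=readout.sense();print(s["t"],s["ee_pos"],s["grip_width"],s["contact_force"])
```

```text
26.95 [ 0.53   -0.1981  0.0868] 0.042658342212131106 [-0.2594  0.9056 -1.9309]
```

View pics/place.png

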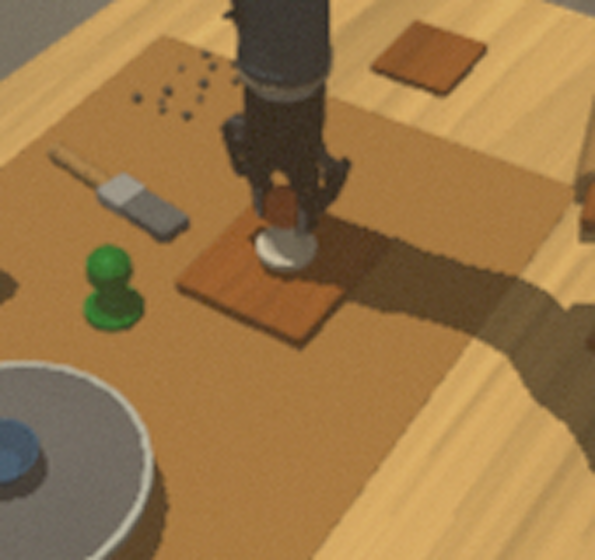

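The mushroom is upright over the board centre (foot at crop 285,248), about 13 mm above it. I lower it slowly.

Emit:
step_arm(plan="0 0 0.02 0 0 0 0; 0 0 0.04 0 0 0 0; 0 0 0.06 0 0 0 0; 0 0 0.08 0 0 0 0; 0 0 0.09 0 0 0 0")

```text
t: 27.45
ee_pos: [0.5299, -0.1982, 0.0776]
ee_rot: [-3.141, -0.0, 1.571]
contact_force: [-0.4, -0.8, -3.2]
grip_width: 0.0426
finger_force: 61.3
```

Emit:
step_arm(plan="0 0 0.01 0 0 0 0; 0 0 0.01 0 0 0 0; 0 0 0.02 0 0 0 0; 0 0 0.02 0 0 0 0; 0 0 0.02 0 0 0 0")

```text
t: 27.95
ee_pos: [0.53, -0.1981, 0.0758]
ee_rot: [3.142, -0.0, 1.571]
contact_force: [-0.5, 0.1, -2.2]
grip_width: 0.0424
finger_force: 61.3
```

Emit:
step_arm(plan="0 0 0.01 0 0 0 0; 0 0 0.01 0 0 0 0; 0 0 0.01 0 0 0 0; 0 0 0.01 0 0 0 0")

```text
t: 28.35
ee_pos: [0.53, -0.1982, 0.0748]
ee_rot: [3.142, 0.0, 1.571]
contact_force: [0.1, -1.1, -2.4]
grip_width: 0.0424
finger_force: 61.3
```

Emit:
step_arm(plan="0 0 0.01 0 0 0 0; 0 0 0.01 0 0 0 0; 0 0 0.01 0 0 0 0; 0 0 0.01 0 0 0 0")

```text
t: 28.75
ee_pos: [0.5299, -0.1981, 0.0738]
ee_rot: [-3.142, -0.0, 1.571]
contact_force: [0.5, -0.3, -1.8]
grip_width: 0.0425
finger_force: 61.3
```

Emit:
step_arm(plan="0 0 0.01 0 0 0 0; 0 0 0.01 0 0 0 0; 0 0 0.01 0 0 0 0; 0 0 0.01 0 0 0 0")

```text
t: 29.15
ee_pos: [0.5301, -0.1982, 0.0731]
ee_rot: [3.141, 0.0, 1.571]
contact_force: [-1.4, 0.4, 6.1]
grip_width: 0.0423
finger_force: 61.8
```

Emit:
step_arm(plan="0 0 0.005 0 0 0 0; 0 0 0.005 0 0 0 0; 0 0 0.005 0 0 0 0; 0 0 0.005 0 0 0 0")

```text
t: 29.55
ee_pos: [0.5302, -0.1982, 0.0731]
ee_rot: [3.141, 0.0, 1.571]
contact_force: [-1.3, 0.3, 10.3]
grip_width: 0.0425
finger_force: 62.7
```

Contact at about 10 N. I ease off, release and rise.

Emit:
step_arm(plan="0 0 -0.006 0 0 0 0; 0 0 -0.006 0 0 0 0.6; 0 0 -0.006 0 0 0 0.8; 0 0 -0.006 0 0 0 1; 0 0 -0.006 0 0 0 1")

```text
t: 30.05
ee_pos: [0.53, -0.1981, 0.0727]
ee_rot: [-3.142, -0.0, 1.571]
contact_force: [1.2, 0.4, 0.1]
grip_width: 0.0854
finger_force: 0.0
```

Emit:
step_arm(plan="0 0 0 0 0 0 1; 0 0 -0.1 0 0 0 1; 0 0 -0.3 0 0 0 1; 0 0 -0.6 0 0 0 1; 0 0 -0.9 0 0 0 1")

```text
t: 30.55
ee_pos: [0.5297, -0.198, 0.1643]
ee_rot: [-3.141, -0.0, 1.571]
contact_force: [0.6, -0.6, 0.6]
grip_width: 0.0854
finger_force: 0.0
```

Emit:
step_arm(plan="-0.1 0 -0.2 0 0 0 1; -0.3 0 -0.4 0 0 0 1; -0.6 0 -0.6 0 0 0 1; -0.9 0 -0.6 0 0 0 1; -1 0 -0.6 0 0 0 1")

```text
t: 31.05
ee_pos: [0.5293, -0.302, 0.2241]
ee_rot: [3.141, 0.002, 1.567]
contact_force: [-0.1, -0.3, -0.6]
grip_width: 0.0854
finger_force: 0.0
```

Emit:
step_arm(plan="-0.3 0 0 0 0 0 1; -0.6 0 0 0 0 0 1; -0.9 0 0 0 0 0 1; -1 0 0 0 0 0 1; -1 0 0 0 0 0 1")

```text
t: 31.55
ee_pos: [0.5294, -0.3992, 0.2225]
ee_rot: [-3.141, -0.0, 1.569]
contact_force: [0.5, 0.3, -1.0]
grip_width: 0.0854
finger_force: 0.0
```

Run:
```python
from h import *
im=eyes.camera("side");cv2.imwrite("pics/end.png",cv2.resize(im[120:300,180:400,::-1],None,fx=3,fy=3,interpolation=2))
for n,im in(("side",im),("top",eyes.camera("top"))):
    H=hsv(im).astype(int);m=((H[...,0]<9)|(H[...,0]>172))&(H[...,1]>115)&(H[...,2]>50)
    for a,c,s in blobs(m,20)[0]:
        p=cast(n,c,.078)[0]
        if abs(p[0]-.53)<.08 and abs(p[1]+.2)<.09: print(n,a,p)
s=readout.sense();print(s["t"],s["ee_pos"],s["grip_width"],s["contact_force"])
```

```text
31.65 [ 0.5304 -0.3964  0.2228] 0.08563922417843224 [0.3088 0.2845 0.1942]
```

View pics/end.png

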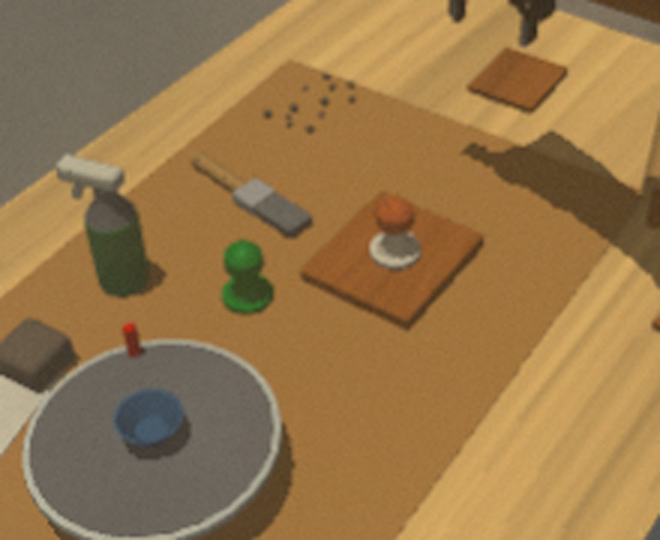

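The mushroom stands upright on the middle of the large board (crop 396,250), released, with the gripper clear.

```bash
python3 -c "
from station import r
print(r.close_job())"
```

```text
the job is handed in; nothing more can be done
None
```

The job is handed in without a verdict shown: I spun the wheel by its peg to about 1 rad/s, hovered over the mushroom for over five seconds, lifted it while the wheel still turned, and left it standing upright on the large ware board with the gripper clear.

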